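Jack up a hinged motor base and hold it

ROBOT

A 7-joint arm with a two-finger parallel gripper is mounted at the origin on a cart in front of the work surface, level with it; the furniture and walls round the work are solid. World frame = base frame: x ahead of the robot, y to its left, z up, the work surface at z = 0. Lengths are in m, angles in rad, forces in N, time in s.
With the tool pointing down it reaches from about 0.4 to 0.85 m from the base axis. Payload 10.4 kg.
Tool frame: the origin (TCP) lies at the very end of the fingers, on their centre line; the grasp point (between the pads) lies r.tcp_to_grasp behind it (r.tcp_to_grasp is the distance from the TCP to the grasp point, in m); z points along the fingers, y is the line along which they close (so a half turn about z gives the same grasp; the last joint's range is limited). The gripper opens to 87 mm and grips with 3 to 60 N. Pads are 19 mm wide; open, the fingers measure 117 mm over their backs; the gripper's body (75 mm by 190 mm) begins 51 mm behind the grasp point.
Start: joints at [-1.222, 0.332, -0.065, 1.46, 0.022, 1.35, -0.088], TCP at [0.227, 0.582, 0.223] pointing down, gripper open.
Joint ranges: [-2.6, 2.6], [-0.5, 2.12], [-1.47, 1.34], [0.16, 2.42], [-1.27, 4.41], [0.06, 2.06], [-2.6, 2.6]. Speed limits (rad/s): [2.22, 2.22, 2.79, 2.79, 3.14, 3.14, 3.14].

INTERFACE

Orientations are given as a unit quaternion [x, y, z, w].
In Python, from bench import monitor, cams, ticket, r gives the robot as it stands.
- The arm moves only by the shell command python3 -m crank 'ROWS' [OPENING] [FORCE]. ROWS is a JSON object whose one key "steps" holds a list of rows, each a list of 2 entries, a list of its own where there are three numbers: the shift along the world's x, y, z in units of 25 mm (1.0 is 25 mm), then the turn, a rotation vector about the world's x, y, z in units of 5 degrees (1.0 is 5 degrees). In form: {"steps": [[[x, y, z], [ax, ay, az]], ...]}. A call has 1 to 10 rows; each row shifts and turns the commanded pose from where the row before left it; what a row does not reach is not made up. A row lasts 1/12 s, in which the tool goes at most 41.7 mm and 7.16 degrees, less where a joint would pass 70% of its speed; a pose out of reach is approached as far as the arm can. A call is refused whole if a number of a shift passes 1 or a number of a turn 1, either way. A call with a gripper value outside its range is refused whole. OPENING is the finger opening in mm, from 0 to 87, set as the call begins (- or left out, the last holds). The fingers move at their own pace and stop on an object; FORCE is the grip in N (left out, the last holds). Time passes only in rows, so rows that do not move let the fingers close. It gives the time, the measured TCP pose, the force, the opening and the grip force at its end, in the units of the state.
- monitor.read_state(): the state, without advancing time (a new reading comes with each control period).
- cams.camera(name): name is "side" or "top"; returns a dict with "pixels" (400x640x3 uint8, blue, green, red), "z_map" (400x640 float32, m along the optical axis (not along the pixel's ray), 0 where there is no reading), "vfov" (degrees; the focal length in pixels is half the picture's height over the tangent of half this angle, whatever the lens; pixels are square), "cx", "cy" (the principal point, pixels), "T" (4x4, takes a point from camera to world coordinates). Camera axes: x right, y up, looking along -z (the intrinsics and any distortion apply to the point x, -y, -z); pixel columns grow to the right and rows downward; lengths in m; the calibration is good to about 2 mm. A picture is of the moment at which its call begins.
- ticket.close_job(): hands the job in; it is judged then, once.
The state is a dict: "time": time; "joint_positions": joint angles; "joint_vel": joint speeds; "joint_torque": joint torques, N m; "ee_pos": TCP position; "eef_rot": TCP orientation; "ft_force": force on the tool from outside, world axes, zero at the start; "torque": the same for the moment, N m; "width": finger opening in m; "grip_force": force on a finger pad.
Only numpy, scipy, OpenCV 4.12 (cv2) and the standard library are available. Lean on these libraries where they do the work, as an engineer would, in place of code of your own. Each camera call takes 0.05 s, during which the arm holds its last target. There are 200 camera calls.

TASK

The belt on the electric motor has to be changed, so the hinged motor base must be raised: set the red lever jack flat on the bench with its round saddle under the yellow-marked lift point at the front of the base, so that the whole yellow pad lies over the saddle. Then push the jack's handle all the way down so the saddle lifts the base, and finish while still holding the handle down (it springs back if let go). Never touch the motor or its hinged plate with the arm, and leave the tools and parts lying around where they are.

Things in the scene. Friction and masses are not known exactly. Their poses are not given: they have to be found in the camera images.
- jack: red lever jack, loose, 0.8 kg. Base plate 220 x 130 x 10 mm; origin under its centre, x along it towards the saddle, z up. In this frame (mm): saddle axis at (80, 0); handle pivot along y through (50, -45, 45); black rubber grip post at (-30, 30), 30 in x, 22 in y, z = 10 to 70, 40 mm free beside its y faces. The handle stays above the base plate, so pressing it does not tip the jack
- grip_post (a point): point on the axis of the jack's black rubber grip post, 45 mm above the underside of the jack, where the jack is taken hold of; axes as jack (grasp across y, 22 mm)
- saddle: round steel saddle of the jack, 44 mm in diameter, 8 mm thick; rises straight up 25 mm over the full stroke of the handle, in proportion to the handle's angle
- saddle_top (a point): centre of the top face of the saddle; 50 mm above the underside of the jack with the handle up, 75 mm with the handle fully down
- press_point (a point): point on the axis of the black handle sleeve, 145 mm from the handle's pivot; press down on the top of the sleeve here, 10 mm above this point. It is 133 mm above the underside of the jack with the handle up and 52 mm with the handle fully down
- motor_stand: grey stand of the hinged motor base, fixed. Origin on the bench straight below the lift point; x points from the open front to the hinge at the back (210 mm behind the lift point, 70 mm up), z up. The jack goes in from the front between two posts at (62, -120) and (62, 120) mm, its x along this x
- motor_plate: blue hinged plate carrying a green electric motor (top 225 mm above the bench). At rest it is level, underside 66 and top 74 mm above the bench; its tongue, 46 mm wide, reaches 22 mm in front of the lift point; the plate proper starts 40 mm and the motor 60 mm behind it. Origin at the lift point. It loads the lift pad with about 10 N when lifted
- lift_point (a point): centre of the underside of the yellow lift pad, a disc 24 mm in diameter, 6 mm thick, under the plate's tongue; a yellow mark of about the same size shows its place on top of the tongue. 60 mm above the bench while the plate rests, so the lowered saddle passes 10 mm below it
- sprocket: black steel sprocket, 110 mm across, 14 mm thick, lying loose; origin under its centre; bystander
- jack_handle: handle of the jack: steel rod with a black plastic sleeve, 20 mm in diameter, from 113 to 168 mm along the rod from the pivot. Origin on the pivot. It points towards the jack's -x, 0.65 rad above level when up (its spring holds it there) and 0.05 rad above level when fully down on its stop. Pressing it fully down at the sleeve takes about 5 to 14 N; it springs back if let go
- bearing: ball bearing, 47 mm across, 14 mm thick, lying loose; bystander
- spark_plug: spark plug, 75 mm long, lying loose; bystander

How it is judged:
By the outcome, as a careful person would: the job done as asked, in the order asked, and still so for the second after the job is handed in, while the arm keeps its last pose, push and grip.
It also fails if it takes over 48 s, if anything falls off the work surface, if the arm or the gripper's body presses on something with over 40 N, if the wrist force passes 120 N, or if a joint passes its speed limit or range.

## Working session

There is one attempt and no reset: what is moved stays moved. The work goes in short steps, Python scripts to look and compute and a shell command to move; the robot and the scene stay as the last step left them, time stands still between calls to the robot, and variables do not carry over. Pictures are saved under pics/ and viewed, at most 10 in all, crops included, and the job is handed in when it is done.

```bash
ls; mkdir -p pics; cat > h.py <<'E'
import numpy as np, cv2
from bench import monitor, cams, ticket, r
def grab(n):
    c=cams.camera(n); c['f']=200/np.tan(np.radians(c['vfov'])/2); return c
def pts(c):
    z=c['z_map']; v,u=np.mgrid[0:400,0:640]
    P=np.stack([(u-c['cx'])/c['f']*z,-(v-c['cy'])/c['f']*z,-z,np.ones_like(z)],-1)
    W=P@c['T'].T; W=W[...,:3]; W[z==0]=np.nan; return W
def plane(c,u,v,h):
    d=c['T'][:3,:3]@np.array([(u-c['cx'])/c['f'],-(v-c['cy'])/c['f'],-1]); o=c['T'][:3,3]
    return o+d*(h-o[2])/d[2]
E
python3 - <<'E'
from h import *
for n in("top","side"):
    c=grab(n); cv2.imwrite(f"pics/{n}0.png",c['pixels']); print(n,{k:c[k] for k in c if k not in('pixels','z_map')})
print(monitor.read_state(), r.tcp_to_grasp)
E
```

```text
pics
top {'vfov': 46.366546952668216, 'cx': 318.4236880219339, 'cy': 197.15617317875444, 'T': array([[-1.32368883e-03,  9.95329007e-01, -9.65319415e-02,
         3.99581858e-01],
       [-9.99605050e-01, -4.02676017e-03, -2.78124020e-02,
        -5.22747594e-03],
       [-2.80712014e-02,  9.64570012e-02,  9.94941232e-01,
         1.58101010e+00],
       [ 0.00000000e+00,  0.00000000e+00,  0.00000000e+00,
         1.00000000e+00]]), 'f': np.float64(467.0114439277091)}
side {'vfov': 54.05906414078446, 'cx': 324.3312540327495, 'cy': 196.63454556068194, 'T': array([[ 0.99967536,  0.00235977, -0.02536952,  0.48857901],
       [-0.02196756,  0.58424736, -0.81127828, -0.92197449],
       [ 0.01290764,  0.81157221,  0.58410952,  0.77783207],
       [ 0.        ,  0.        ,  0.        ,  1.        ]]), 'f': np.float64(392.02244791601896)}
{'time': 0.1, 'joint_positions': array([-1.22158433,  0.3327899 , -0.06468762,  1.46088194,  0.02160743,
        1.34991457, -0.08851374]), 'joint_vel': array([ 7.67742400e-05,  1.31074884e-04, -1.09556241e-03, -3.29935926e-03,
       -3.55661714e-04, -1.87027557e-03, -1.70140692e-03]), 'joint_torque': array([ 1.24225098e-03, -6.24538493e+01,  2.45282531e-02, -3.90718460e+01,
       -6.13358687e-02,  3.66648508e-02,  8.32302931e-05]), 'ee_pos': array([0.22694706, 0.5819507 , 0.22183345]), 'eef_rot': array([ 1.84838958e-01,  9.82768609e-01, -6.43569714e-04, -8.43986292e-05]), 'ft_force': array([-0.39619476, -1.13089031, -0.77890521]), 'torque': array([ 0.02242523, -0.02634277, -0.01460294]), 'grip_force': 0.0, 'width': 0.08695267513513977} 0.0187
```

View pics/top0.png

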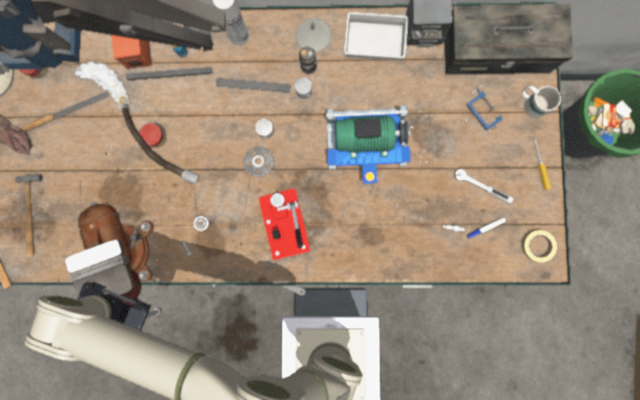

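View pics/side0.png

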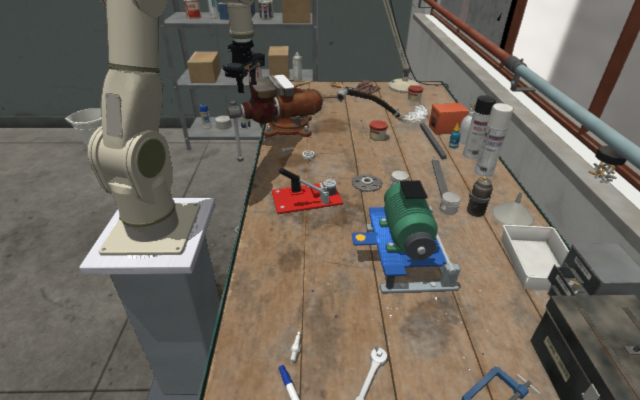

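The top view shows the red jack at (285,224) with its saddle at (277,200), the yellow mark at (370,176), the sprocket at (258,161) and the bearing at (201,223). In the side view the jack is at (307,197) with the black post at about (295,186), and the yellow mark is at (360,238).

```bash
python3 - <<'E'
from h import *
for n,roi in(("top",(240,180,330,270)),("side",(260,160,350,220))):
    c=grab(n); W=pts(c); hsv=cv2.cvtColor(c['pixels'],cv2.COLOR_BGR2HSV); H,S,V=[hsv[...,i].astype(int) for i in range(3)]
    m=np.zeros((400,640),bool); x0,y0,x1,y1=roi; m[y0:y1,x0:x1]=1
    red=m&((H<6)|(H>174))&(S>180)&(V>80)
    v,u=np.nonzero(red); w=W[red]; print(n,'red z med',np.nanmedian(w[:,2]),len(v))
    P=np.array([plane(c,a,b,.01)[:2] for a,b in zip(u,v)])
    R=cv2.minAreaRect(P.astype(np.float32)); print('rect',R, cv2.boxPoints(R).round(4).tolist())
    k=np.abs(w[:,2]-.01)<.006; print('rect depth',cv2.minAreaRect(w[k][:,:2].astype(np.float32)))
    # elevated things in jack roi
    blk=m&(V<60)&(W[...,2]>.03)
    for zz in(.03,.05,.07,.09,.11,.13): 
        q=blk&(abs(W[...,2]-zz)<.01)
        if q.sum(): print('blk',zz,q.sum(),np.nanmean(W[q],0).round(4))
    yel=(H>20)&(H<32)&(S>150)&(V>120); mm=np.zeros_like(m)
    if n=="top": mm[165:190,355:385]=1
    else: mm[225:250,345:375]=1
    yel&=mm; v,u=np.nonzero(yel); print('yel',len(v),u.mean(),v.mean(),plane(c,u.mean(),v.mean(),.074).round(4),np.nanmedian(W[yel],0).round(4))
    blue=(H>100)&(H<125)&(S>150)&(V>60)&(abs(W[...,2]-.074)<.008); 
    print('blue',cv2.minAreaRect(W[blue][:,:2].astype(np.float32)),blue.sum())
    # saddle: circle elevation
    q=m&(S<70)&(V>110)&(abs(W[...,2]-.05)<.008); v,u=np.nonzero(q); print('saddle',q.sum(),plane(c,u.mean(),v.mean(),.05).round(4),np.nanmean(W[q],0).round(4))
    a,b,cc,d=(235,170,345,275) if n=="top" else (250,130,470,300)
    cv2.imwrite(f"pics/{n}1.png",cv2.resize(c['pixels'][b:d,a:cc],None,fx=6 if n=="top" else 3.6,fy=6 if n=="top" else 3.5,interpolation=cv2.INTER_CUBIC)[:600])
E
```

```text
top red z med 0.01044418067766606 1581
rect ((0.4637753963470459, 0.15503177046775818), (0.21345791220664978, 0.1254749447107315), 13.572587966918945) [[0.34529998898506165, 0.19099999964237213], [0.3747999966144562, 0.0689999982714653], [0.5821999907493591, 0.11909999698400497], [0.5527999997138977, 0.2410999983549118]]
rect depth ((0.46365615725517273, 0.15560156106948853), (0.21371829509735107, 0.12490977346897125), 13.727745056152344)
blk 0.07 14 [0.4267 0.1733 0.0702]
blk 0.11 1 [0.4385 0.0999 0.1167]
blk 0.13 19 [0.4271 0.1001 0.1317]
yel 26 369.5 176.0 [ 0.6142 -0.1291  0.074 ] [ 0.6138 -0.1293  0.0736]
blue ((0.7041889429092407, -0.1247851699590683), (0.21992312371730804, 0.2625717520713806), 1.5877535343170166) 1129
saddle 203 [0.5321 0.1612 0.05  ] [0.5321 0.1612 0.0502]
side red z med 0.00928563653190484 1078
rect ((0.4611644148826599, 0.1457338184118271), (0.2152923345565796, 0.13258489966392517), 13.63376522064209) [[0.3409000039100647, 0.18479999899864197], [0.37220001220703125, 0.05590000003576279], [0.5813999772071838, 0.10670000314712524], [0.5501999855041504, 0.23549999296665192]]
rect depth ((0.4611104130744934, 0.1498892456293106), (0.2165514975786209, 0.12946565449237823), 12.971210479736328)
blk 0.03 34 [0.4812 0.1598 0.0341]
blk 0.05 43 [0.4242 0.1661 0.0489]
blk 0.07 5 [0.4154 0.1641 0.0632]
blk 0.11 18 [0.4309 0.092  0.1146]
blk 0.13 49 [0.4167 0.0881 0.1308]
yel 34 360.1470588235294 237.14705882352942 [ 0.6115 -0.1315  0.074 ] [ 0.6114 -0.1309  0.0742]
blue ((0.6976277828216553, -0.13593856990337372), (0.19476386904716492, 0.27639633417129517), 31.244295120239258) 1665
saddle 123 [0.5314 0.1566 0.05  ] [0.5315 0.1571 0.0499]
```

View pics/top1.png

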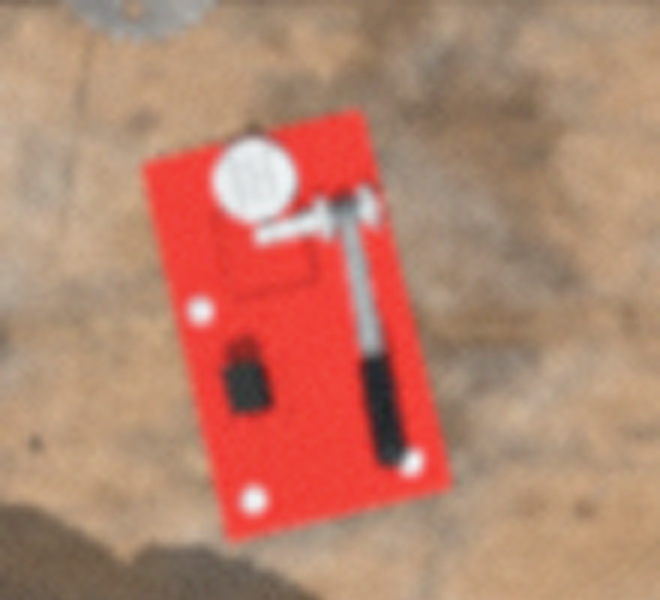

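View pics/side1.png

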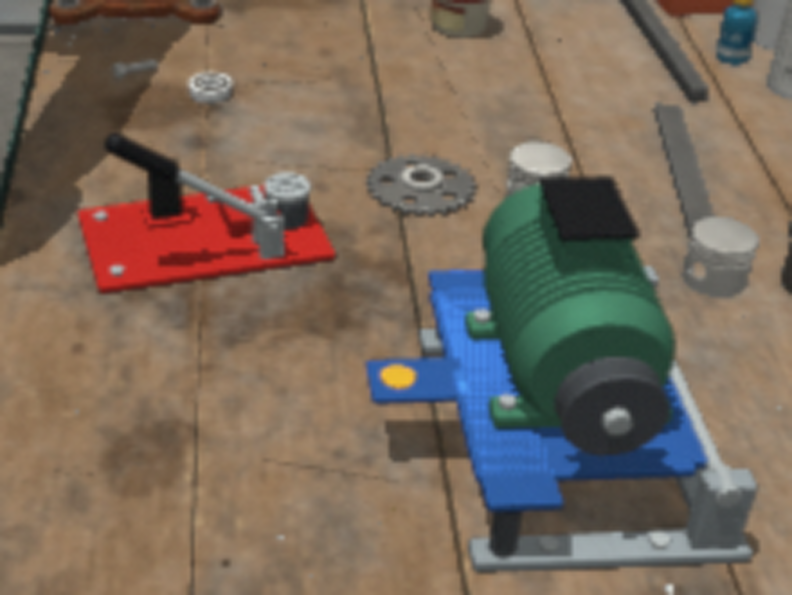

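The crops confirm the layout. In jack coordinates the post is on the left (+y) and the handle on the right (-y). The jack is yawed about 13.5°, its saddle is near pixel (277,199.7) and the post top is near (276,234). Next I check which way the gripper body's 190 mm side runs relative to the handle, and measure the stand yaw.

```bash
python3 - <<'E'
from h import *
from scipy.spatial.transform import Rotation as Ro
s=monitor.read_state(); Rt=Ro.from_quat(s['eef_rot']).as_matrix()
print(Rt.round(3).tolist())
for n in("top","side"):
    c=grab(n); W=pts(c); L=(W-s['ee_pos'])@Rt
    for a,b in((-.03,.02),(-.06,-.03),(-.09,-.06),(-.12,-.09),(-.15,-.12),(-.2,-.15)):
        k=(L[...,2]>a)&(L[...,2]<b)&(abs(L[...,0])<.16)&(abs(L[...,1])<.16)
        if k.sum()>3: print(n,a,k.sum(),np.nanpercentile(L[k],[1,99],axis=0).round(3)[:,:2].tolist())
    u,v=(276.9,199.6) if n=="top" else (0,0)
    if n=="top":
        print('saddle',plane(c,276.9,199.6,.05).round(4),'post',plane(c,275.9,234.1,.07).round(4),'post c-> ',W[234,276].round(4))
    hsv=cv2.cvtColor(c['pixels'],cv2.COLOR_BGR2HSV)
    blue=((hsv[...,0]>100)&(hsv[...,0]<125)&(hsv[...,1]>150)&(hsv[...,2]>60)&(abs(W[...,2]-.074)<.006)&(abs(W[...,0]-.7)<.13)&(abs(W[...,1]+.13)<.16))
    P=W[blue]
    # plate front edge: min x per y bin outside the tongue
    E=[]
    for y in np.arange(-.25,0,.008):
        q=P[abs(P[:,1]-y)<.004]
        if len(q)>2: E.append((y,q[:,0].min()))
    E=np.array(E); print(n,E.round(3).tolist())
    o=E[(E[:,1]>.63)&(E[:,1]<.69)]
    if len(o)>4: print('edge slope deg (yaw=-)',np.degrees(np.arctan(np.polyfit(o[:,0],o[:,1],1)[0])))
    print('yel center etc tongue', cv2.minAreaRect(P[P[:,0]<.645][:,:2].astype(np.float32)))
c=grab("side"); cv2.imwrite("pics/grip.png",cv2.resize(c['pixels'][0:130,190:330],None,fx=4,fy=4,interpolation=cv2.INTER_CUBIC))
E
```

```text
[[-0.932, 0.363, -0.0], [0.363, 0.932, -0.001], [-0.0, -0.001, -1.0]]
top -0.03 1689 [[-0.141, 0.02], [0.02, 0.159]]
top -0.06 9 [[-0.011, 0.044], [-0.008, 0.054]]
top -0.09 162 [[-0.039, -0.086], [0.024, 0.087]]
top -0.12 857 [[-0.038, -0.094], [0.024, 0.094]]
top -0.15 86 [[-0.026, -0.057], [0.019, 0.001]]
top -0.2 284 [[-0.041, -0.05], [0.009, 0.01]]
saddle [0.5406 0.1747 0.05  ] post [0.4267 0.1748 0.07  ] post c->  [0.4269 0.1737 0.0768]
top [[-0.25, 0.665], [-0.242, 0.666], [-0.234, 0.663], [-0.226, 0.663], [-0.218, 0.659], [-0.21, 0.66], [-0.202, 0.66], [-0.194, 0.66], [-0.186, 0.66], [-0.178, 0.66], [-0.17, 0.66], [-0.162, 0.66], [-0.154, 0.66], [-0.146, 0.598], [-0.138, 0.598], [-0.13, 0.633], [-0.122, 0.634], [-0.114, 0.594], [-0.106, 0.607], [-0.098, 0.653], [-0.09, 0.657], [-0.082, 0.657], [-0.074, 0.657], [-0.066, 0.657], [-0.058, 0.657], [-0.05, 0.654], [-0.042, 0.653], [-0.034, 0.654], [-0.026, 0.654], [-0.018, 0.655], [-0.01, 0.658], [-0.002, 0.658]]
edge slope deg (yaw=-) -2.0219517850369564
yel center etc tongue ((0.6192203760147095, -0.12771333754062653), (0.039802
[... 364 characters left out ...]
 0.659], [-0.242, 0.659], [-0.234, 0.656], [-0.226, 0.657], [-0.218, 0.656], [-0.21, 0.655], [-0.202, 0.655], [-0.194, 0.654], [-0.186, 0.654], [-0.178, 0.653], [-0.17, 0.655], [-0.162, 0.656], [-0.154, 0.593], [-0.146, 0.591], [-0.138, 0.592], [-0.13, 0.592], [-0.122, 0.591], [-0.114, 0.621], [-0.106, 0.653], [-0.098, 0.651], [-0.09, 0.651], [-0.082, 0.65], [-0.074, 0.65], [-0.066, 0.651], [-0.058, 0.65], [-0.05, 0.651], [-0.042, 0.652], [-0.034, 0.649], [-0.026, 0.651], [-0.018, 0.652], [-0.01, 0.653], [-0.002, 0.653]]
edge slope deg (yaw=-) -1.6229272173430311
yel center etc tongue ((0.6181748509407043, -0.13419556617736816), (0.05453760176897049, 0.041213542222976685), 3.408189058303833)
```

View pics/grip.png

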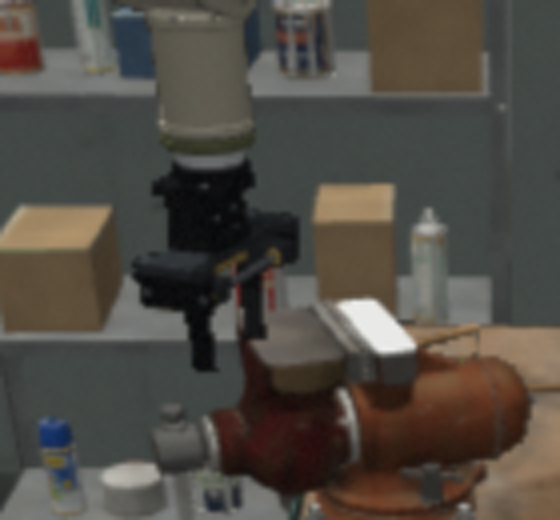

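The slab-like gripper body is 190 mm wide along the closing line, so straight down it would hit the raised handle. I'll tilt the tool 25° about the jack's y (back towards the saddle) and grip high on the post. First I swing away and yaw +35°.

```bash
python3 -m crank '{"steps":[[[0,-1,0.3],[0,0,1]],[[0,-1,0.3],[0,0,1]],[[0,-1,0.3],[0,0,1]],[[0,-1,0.3],[0,0,1]],[[0,-1,0.3],[0,0,1]],[[0,-1,0.3],[0,0,1]],[[0,-1,0],[0,0,1]],[[0,-1,0],[0,0,0]],[[0,-1,0],[0,0,0]],[[0,-1,0],[0,0,0]]]}' 60 && python3 -m crank '{"steps":[[[1,-0.6,0],[0,0,0]],[[1,-0.6,0],[0,0,0]],[[1,-0.6,0],[0,0,0]],[[1,-0.6,0],[-0.23,0.97,0]],[[1,-0.6,0],[-0.23,0.97,0]],[[1,-0.6,0],[-0.23,0.97,0]],[[1,-0.6,0],[-0.23,0.97,0]],[[1,-0.6,0],[-0.23,0.97,0]],[[1,-0.6,-0.5],[0,0,0]],[[0.6,-0.5,-0.5],[0,0,0]]]}'; cat >> h.py <<'E'
from scipy.spatial.transform import Rotation as Ro
def goal(target, yaw, tilt):
    """units from the present pose to the TCP target; tool y along jack y, back leaning tilt towards jack x (deg)"""
    s=monitor.read_state(); Rt=Ro.from_quat(s['eef_rot'])
    G=Ro.from_euler('z',yaw,degrees=True)*Ro.from_euler('y',tilt,degrees=True)*Ro.from_matrix(np.diag([-1.,1,-1]))
    rv=np.degrees((G*Rt.inv()).as_rotvec())/5
    print('t',round(s['time'],2),'pos',s['ee_pos'].round(4),'shift',((np.array(target)-s['ee_pos'])/.025).round(2),'turn',rv.round(2),'F',s['ft_force'].round(1),'w',round(s['width'],4),s['grip_force'])
E
python3 -c "
from h import *
goal((.4188,.1717,.039),13.5,25)"
```

```text
time: 1.18
ee_pos: [0.227, 0.3311, 0.2676]
eef_rot: [-0.119, 0.993, 0.0, 0.0]
ft_force: [0.5, 0.3, -0.5]
width: 0.0599
grip_force: 0.0
time: 2.02
ee_pos: [0.4697, 0.1831, 0.2409]
eef_rot: [-0.115, 0.969, -0.025, -0.215]
ft_force: [0.1, -0.9, 0.4]
width: 0.0599
grip_force: 0.0
t 2.02 pos [0.4697 0.1831 0.2409] shift [-2.04 -0.46 -8.08] turn [-0.01 -0.   -0.01] F [ 0.1 -0.9  0.4] w 0.0599 0.0
```

```bash
python3 -m crank '{"steps":[[[0,0,-1],[0,0,0]],[[0,0,-1],[0,0,0]],[[0,0,-1],[0,0,0]],[[0,0,-0.7],[0,0,0]]]}' 52 && python3 -m crank '{"steps":[[[-0.25,-0.06,-0.55],[0,0,0]],[[-0.25,-0.06,-0.55],[0,0,0]],[[-0.25,-0.06,-0.55],[0,0,0]],[[-0.25,-0.06,-0.55],[0,0,0]],[[-0.25,-0.06,-0.55],[0,0,0]]]}'; python3 - <<'E'
from h import *
goal((.4188,.1717,.039),13.5,25)
c=grab("side"); cv2.imwrite("pics/s2.png",cv2.resize(c['pixels'][120:240,220:400],None,fx=4,fy=4,interpolation=cv2.INTER_CUBIC))
E
```

```text
time: 2.35
ee_pos: [0.4665, 0.1846, 0.1478]
eef_rot: [-0.116, 0.969, -0.025, -0.215]
ft_force: [-0.4, 0.2, -0.1]
width: 0.0526
grip_force: 0.0
time: 2.77
ee_pos: [0.4355, 0.1773, 0.0807]
eef_rot: [-0.116, 0.969, -0.024, -0.214]
ft_force: [-0.7, -0.0, -0.4]
width: 0.0521
grip_force: 0.0
t 2.77 pos [0.4355 0.1773 0.0807] shift [-0.67 -0.22 -1.67] turn [-0.04  0.01 -0.03] F [-0.7 -0.  -0.4] w 0.0521 0.0
```

View pics/s2.png

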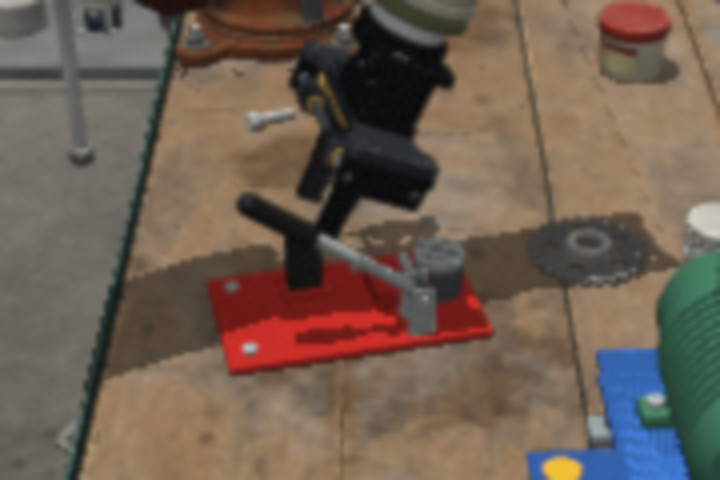

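The tool is tilted as intended. The fingers straddle the post line at crop pixel (310,240), and the body sits clear above and roughly parallel to the raised rod. Next I descend and grip.

```bash
python3 -m crank '{"steps":[[[-0.17,-0.05,-0.42],[0,0,0]],[[-0.17,-0.05,-0.42],[0,0,0]],[[-0.17,-0.05,-0.42],[0,0,0]],[[-0.17,-0.05,-0.42],[0,0,0]],[[0,0,0],[0,0,0]]]}' && python3 -m crank '{"steps":[[[0,0,0],[0,0,0]],[[0,0,0],[0,0,0]],[[0,0,0],[0,0,0]],[[0,0,0],[0,0,0]],[[0,0,0],[0,0,0]],[[0,0,0],[0,0,0]],[[0,0,0],[0,0,0]],[[0,0,0],[0,0,0]]]}' 10 55; python3 - <<'E'
from h import *
goal((.4188,.1717,.039),13.5,25)
E
```

```text
time: 3.23
ee_pos: [0.4175, 0.1714, 0.0376]
eef_rot: [-0.116, 0.969, -0.025, -0.216]
ft_force: [1.7, -0.5, 1.3]
width: 0.052
grip_force: 0.0
time: 3.9
ee_pos: [0.4187, 0.1738, 0.0396]
eef_rot: [-0.117, 0.969, -0.023, -0.214]
ft_force: [-0.0, 5.7, 4.1]
width: 0.0216
grip_force: 55.0
t 3.9 pos [0.4187 0.1738 0.0396] shift [ 0.   -0.09 -0.03] turn [-0.06  0.01 -0.04] F [-0.   5.7  4.1] w 0.0216 54.989951386253324
```

```bash
python3 -m crank '{"steps":[[[0,0,0.35],[0,0,0]],[[0,0,0.35],[0,0,0]],[[0,-0.3,0],[0,0,-0.1]],[[0,-0.6,0],[0,0,-0.2]],[[0,-0.8,0],[0,0,-0.25]],[[0,-0.9,0],[0,0,-0.25]],[[0,-0.9,0],[0,0,-0.25]],[[0,-0.9,0],[0,0,-0.25]],[[0,-0.9,0],[0,0,-0.25]],[[0,-0.9,0],[0,0,-0.25]]]}' && python3 -m crank '{"steps":[[[0,-0.9,0],[0,0,-0.25]],[[0,-0.9,0],[0,0,-0.25]],[[0,-0.9,0],[0,0,0]],[[0,-0.9,0],[0,0,0]],[[0,-0.7,0],[0,0,0]],[[0,-0.5,0],[0,0,0]],[[-0.2,-0.1,0],[0,0,0]],[[0,0,0],[0,0,0]]]}'; cat > look.py <<'E'
from h import *
import sys
for n in("top","side"):
    c=grab(n); W=pts(c); hsv=cv2.cvtColor(c['pixels'],cv2.COLOR_BGR2HSV); H,S,V=[hsv[...,i].astype(int) for i in range(3)]
    red=((H<6)|(H>174))&(S>180)&(V>60)&(abs(W[...,0]-.47)<.2)&(abs(W[...,1]+.14)<.13)&(W[...,2]<.07)
    w=W[red]; A=np.c_[w[:,:2],np.ones(len(w))]; p=np.linalg.lstsq(A,w[:,2],rcond=None)[0]
    print(n,len(w),'plane slope',p[:2].round(3),'z',np.median(w[:,2]).round(4)); R=cv2.minAreaRect(w[:,:2].astype(np.float32)); print(np.array(R[0]).round(4),np.array(R[1]).round(4),round(R[2],1))
    v,u=np.nonzero(red); a,b=max(u.min()-30,0),max(v.min()-35,0); cr=c['pixels'][b:v.max()+25,a:u.max()+60]
    k=min(800/cr.shape[1],300/cr.shape[0]); print('crop',a,b,k)
    im=cv2.resize(cr,None,fx=k,fy=k,interpolation=cv2.INTER_CUBIC); im=cv2.copyMakeBorder(im,0,300-im.shape[0],0,800-im.shape[1],0)
    out=im if n=="top" else np.vstack([out,im])
cv2.imwrite(f"pics/{sys.argv[1]}.png",out)
goal((.4942,-.1037,.039),1.8,25)
E
python3 look.py l3
```

```text
time: 4.73
ee_pos: [0.4177, 0.0137, 0.0566]
eef_rot: [-0.038, 0.976, -0.007, -0.216]
ft_force: [0.1, -0.8, -8.3]
width: 0.0217
grip_force: 55.0
time: 5.4
ee_pos: [0.412, -0.1069, 0.0567]
eef_rot: [-0.017, 0.976, -0.002, -0.217]
ft_force: [-0.5, 0.1, -7.5]
width: 0.0217
grip_force: 55.0
top 344 plane slope [-0.004  0.018] z 0.027
[ 0.4505 -0.1594] [0.2101 0.0685] 1.8
crop 339 160 2.4193548387096775
side 1786 plane slope [0.006 0.039] z 0.0258
[ 0.4506 -0.1378] [0.2182 0.1297] 1.7
crop 229 201 3.1578947368421053
t 5.5 pos [ 0.4133 -0.1048  0.0567] shift [ 3.24  0.04 -0.71] turn [-0.04  0.01 -0.07] F [ 0.8  0.9 -8.4] w 0.0213 54.999062712344866
```

View pics/l3.png

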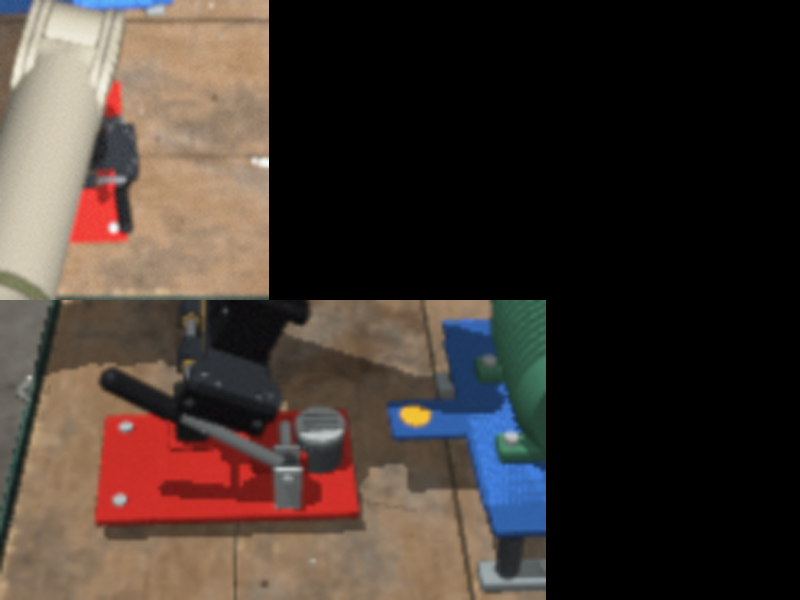

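The side view shows the jack level in the grip, its saddle at crop (320,420), lined up with the yellow mark at (414,415) and pointing at it. The handle is essentially up. Next I set it down on the bench and measure the saddle directly against the mark before sliding it in.

```bash
python3 -m crank '{"steps":[[[0,0,-0.3],[0,0,0]],[[0,0,-0.3],[0,0,0]],[[0,0,-0.07],[0,0,0]],[[0,0,0],[0,0,0]]]}'; cat > sad.py <<'E'
from h import *
c=grab("side"); W=pts(c); hsv=cv2.cvtColor(c['pixels'],cv2.COLOR_BGR2HSV); H,S,V=[hsv[...,i].astype(int) for i in range(3)]
red=((H<6)|(H>174))&(S>180)&(V>60)&(abs(W[...,0]-.5)<.2)&(abs(W[...,1]+.14)<.13)&(W[...,2]<.07)
w=W[red]; print('plate z',np.median(w[:,2]).round(4),*[np.round(q,4) for q in cv2.minAreaRect(w[:,:2].astype(np.float32))])
ctr=np.array(cv2.minAreaRect(w[:,:2].astype(np.float32))[0])
q=(S<90)&(np.hypot(W[...,0]-ctr[0]-.08,W[...,1]-ctr[1])<.03)&(W[...,2]>.042)&(W[...,2]<.066)
z=np.median(W[q][:,2]); q&=abs(W[...,2]-z)<.004
P=W[q]; print('saddle n',q.sum(),P.mean(0).round(4),P.min(0).round(4),P.max(0).round(4))
print('circle',[np.round(x,4) for x in cv2.minEnclosingCircle(P[:,:2].astype(np.float32))])
y=(H>20)&(H<32)&(S>150)&(V>100)&(abs(W[...,0]-.61)<.03)&(abs(W[...,1]+.13)<.03)
v,u=np.nonzero(y); print('yel',len(v),W[y].mean(0).round(4))
goal((.4942,-.1037,.039),1.8,25)
E
python3 sad.py
```

```text
time: 5.83
ee_pos: [0.4139, -0.1043, 0.0398]
eef_rot: [-0.019, 0.976, -0.003, -0.216]
ft_force: [-0.6, 2.9, -2.6]
width: 0.0215
grip_force: 55.0
plate z 0.0092 [ 0.4513 -0.1348] [0.2163 0.1342] 2.6874
saddle n 157 [ 0.5297 -0.1336  0.0504] [ 0.5034 -0.1533  0.0464] [ 0.5524 -0.1102  0.0535]
circle [array([ 0.5267, -0.1345]), np.float64(0.0258)]
yel 34 [ 0.6115 -0.1317  0.0742]
t 5.88 pos [ 0.4139 -0.1043  0.0398] shift [ 3.21  0.02 -0.03] turn [-0.04  0.01 -0.09] F [-1.1  3.4 -3.6] w 0.0215 54.97784640193686
```

```bash
python3 -m crank '{"steps":[[[0.3,0.01,0],[0,0,0]],[[0.45,0.01,0],[0,0,0]],[[0.5,0.02,0],[0,0,0]],[[0.5,0.02,0],[0,0,0]],[[0.5,0.01,0],[0,0,0]],[[0.5,0.01,0],[0,0,0]],[[0.35,0,0],[0,0,0]],[[0.15,0,0],[0,0,0]],[[0,0,0],[0,0,0]],[[0,0,0],[0,0,0]]]}'; python3 sad.py
```

```text
time: 6.72
ee_pos: [0.4953, -0.1033, 0.0397]
eef_rot: [-0.019, 0.976, -0.003, -0.215]
ft_force: [1.3, 0.4, -6.2]
width: 0.0217
grip_force: 55.0
plate z 0.0092 [ 0.5331 -0.1341] [0.2181 0.1316] 1.8092
saddle n 74 [ 0.6089 -0.1431  0.0496] [ 0.5848 -0.1543  0.0455] [ 0.6309 -0.1283  0.0527]
circle [array([ 0.6078, -0.1366]), np.float64(0.0238)]
yel 29 [ 0.6114 -0.1303  0.0737]
t 6.77 pos [ 0.4951 -0.1033  0.0398] shift [-0.04 -0.02 -0.03] turn [-0.03  0.02 -0.08] F [ 1.4  0.4 -6.4] w 0.0218 54.98112399306336
```

The saddle lies under the mark to within about 2 mm, and the jack is flat with its yaw matching the stand. I release and back out along the tool axis.

```bash
python3 -m crank '{"steps":[[[0,0,-0.06],[0,0,0]],[[0,0,0],[0,0,0]],[[0,0,0],[0,0,0]]]}' && python3 -m crank '{"steps":[[[0,0,0],[0,0,0]],[[0,0,0],[0,0,0]],[[0,0,0],[0,0,0]],[[0,0,0],[0,0,0]],[[0,0,0],[0,0,0]],[[0,0,0],[0,0,0]]]}' 48 && python3 -m crank '{"steps":[[[0.1,0,0.22],[0,0,0]],[[0.2,0,0.44],[0,0,0]],[[0.25,0,0.54],[0,0,0]],[[0.25,0,0.54],[0,0,0]],[[0.2,0,0.44],[0,0,0]],[[-0.2,0,0.6],[0,0,0]],[[-0.4,-0.3,0.7],[0,-1,0]],[[-0.4,-0.3,0.7],[0,-1,0]],[[-0.4,-0.4,0.7],[0,-1,0]],[[-0.4,-0.4,0.5],[0,-1,0]]]}' && python3 -m crank '{"steps":[[[-0.4,-0.5,0],[0.1,-1,0]],[[-0.3,-0.5,0],[0,0,0]],[[0,-0.5,0],[0,0,0]],[[0,0,0],[0,0,0]]]}' 0 20; python3 - <<'E'
import runpy; runpy.run_path('sad.py')
from h import *
goal((.470,-.179,.160),1.8,0)
c=grab("side"); W=pts(c); V=c['pixels'].max(2)
k=(V<60)&(abs(W[...,0]-.46)<.05)&(abs(W[...,1]+.18)<.03)&(W[...,2]>.09)&(W[...,2]<.15)
P=W[k]; print('sleeve',k.sum(),P.mean(0).round(4),P.min(0).round(4),P.max(0).round(4))
cv2.imwrite("pics/s4.png",cv2.resize(c['pixels'][130:290,230:440],None,fx=3.6,fy=3.6,interpolation=cv2.INTER_CUBIC))
E
```

```text
time: 7.02
ee_pos: [0.4951, -0.1032, 0.0397]
eef_rot: [-0.019, 0.976, -0.003, -0.215]
ft_force: [-0.2, 1.4, 5.4]
width: 0.0214
grip_force: 55.0
time: 7.52
ee_pos: [0.495, -0.1033, 0.0386]
eef_rot: [-0.019, 0.976, -0.003, -0.216]
ft_force: [0.9, -1.4, 3.8]
width: 0.0467
grip_force: 0.0
time: 8.35
ee_pos: [0.4755, -0.1386, 0.175]
eef_rot: [-0.018, 0.999, -0.006, -0.04]
ft_force: [0.5, -0.3, 2.2]
width: 0.0483
grip_force: 0.0
time: 8.68
ee_pos: [0.457, -0.1779, 0.174]
eef_rot: [-0.016, 1.0, -0.002, 0.001]
ft_force: [1.2, -0.2, -0.1]
width: 0.0287
grip_force: 0.0
plate z 0.0093 [ 0.5326 -0.1347] [0.218  0.1307] 2.0677
saddle n 75 [ 0.6089 -0.1415  0.0486] [ 0.5845 -0.1526  0.0448] [ 0.6315 -0.1235  0.0517]
circle [array([ 0.6075, -0.1355]), np.float64(0.0245)]
yel 33 [ 0.6116 -0.1315  0.0745]
t 8.73 pos [ 0.4576 -0.1765  0.1736] shift [ 1.46  2.91 -5.38] turn [-0.11  5.01 -0.04] F [0.6 0.4 1.2] w 0.025 0.0
t 8.73 pos [ 0.4576 -0.1765  0.1736] shift [ 0.5  -0.1  -0.54] turn [ 0.05  0.01 -0.03] F [0.6 0.4 1.2] w 0.025 0.0
sleeve 174 [ 0.4766 -0.1864  0.1314] [ 0.4432 -0.192   0.1074] [ 0.5025 -0.1729  0.15  ]
```

View pics/s4.png

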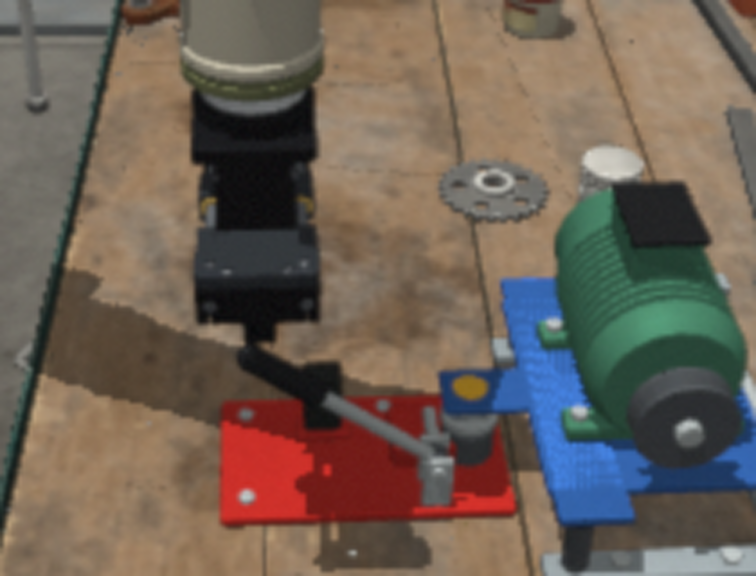

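The arm is clear and the jack has not moved, with the saddle under the yellow mark. The sleeve tip is at crop (250,357), just below the fingertips. Now I press along the handle's arc with closed fingers.

```bash
python3 -m crank '{"steps":[[[0.35,-0.05,-0.2],[0,0,0]],[[0.35,-0.05,-0.3],[0,0,0]],[[0,0,-0.4],[0,0,0]],[[-0.16,0,-0.22],[0,0,0]],[[-0.15,0,-0.22],[0,0,0]],[[-0.14,0,-0.22],[0,0,0]],[[-0.13,0,-0.22],[0,0,0]],[[-0.12,0,-0.22],[0,0,0]],[[0,0,0],[0,0,0]]]}'; python3 -c "
from h import *
goal((.4406,-.18,.062),1.8,0)"
```

```text
time: 9.53
ee_pos: [0.4565, -0.1781, 0.1223]
eef_rot: [-0.018, 1.0, -0.002, 0.0]
ft_force: [1.6, -1.0, 1.6]
width: 0.0005
grip_force: 1.3
t 9.53 pos [ 0.4565 -0.1781  0.1223] shift [-0.64 -0.07 -2.41] turn [ 0.05  0.01 -0.04] F [ 1.6 -1.   1.6] w 0.0005 1.328107750377967
```

```bash
cat > sl.py <<'E'
from h import *
c=grab("side"); W=pts(c); V=c['pixels'].max(2)
print('sleeve/finger dark pts by x:')
for x in np.arange(.42,.52,.01):
    k=(V<75)&(abs(W[...,0]-x)<.005)&(abs(W[...,1]+.183)<.02)&(W[...,2]>.03)
    if k.sum(): print(x.round(3),k.sum(),'z',W[k][:,2].min().round(3),np.median(W[k][:,2]).round(3),W[k][:,2].max().round(3),'y',np.median(W[k][:,1]).round(3))
H=cv2.cvtColor(c['pixels'],cv2.COLOR_BGR2HSV)
y=(H[...,0]>20)&(H[...,0]<32)&(H[...,1]>150)&(H[...,2]>100)&(abs(W[...,0]-.61)<.03)&(abs(W[...,1]+.13)<.03)
print('yel',y.sum(),W[y].mean(0).round(4))
goal((.4406,-.18,.062),1.8,0)
E
python3 sl.py
```

```text
sleeve/finger dark pts by x:
0.42 38 z 0.116 0.291 0.303 y -0.19
0.43 62 z 0.109 0.235 0.307 y -0.194
0.44 31 z 0.108 0.12 0.525 y -0.19
0.45 29 z 0.103 0.115 0.276 y -0.189
0.46 34 z 0.1 0.112 0.3 y -0.188
0.47 38 z 0.091 0.108 0.301 y -0.188
0.48 54 z 0.087 0.106 0.304 y -0.188
0.49 105 z 0.087 0.217 0.333 y -0.189
0.5 5 z 0.085 0.393 0.398 y -0.184
yel 31 [ 0.6113 -0.1313  0.0741]
t 9.58 pos [ 0.457  -0.1782  0.1229] shift [-0.66 -0.07 -2.43] turn [ 0.05  0.01 -0.05] F [0.8 0.1 2.1] w 0.0003 1.3681790548434947
```

The handle is following, with the fingertips mid-sleeve. I continue down.

```bash
python3 -m crank '{"steps":[[[-0.1,0,-0.25],[0,0,0]],[[-0.1,0,-0.25],[0,0,0]],[[-0.1,0,-0.25],[0,0,0]],[[-0.08,0,-0.25],[0,0,0]],[[-0.08,0,-0.25],[0,0,0]],[[-0.06,0,-0.25],[0,0,0]],[[-0.05,0,-0.25],[0,0,0]],[[-0.03,0,-0.25],[0,0,0]],[[0,0,-0.25],[0,0,0]],[[0,0,0],[0,0,0]]]}'; python3 sl.py
```

```text
time: 10.42
ee_pos: [0.4411, -0.1786, 0.066]
eef_rot: [-0.018, 1.0, -0.002, -0.001]
ft_force: [-3.8, -1.3, 8.6]
width: 0.0005
grip_force: 4.2
sleeve/finger dark pts by x:
0.42 21 z 0.051 0.061 0.248 y -0.194
0.43 16 z 0.051 0.058 0.228 y -0.191
0.44 16 z 0.05 0.058 0.221 y -0.191
0.45 21 z 0.05 0.059 0.223 y -0.19
0.46 21 z 0.051 0.058 0.247 y -0.19
0.47 79 z 0.05 0.159 0.251 y -0.19
0.48 66 z 0.047 0.232 0.334 y -0.189
0.5 1 z 0.409 0.409 0.409 y -0.164
yel 33 [ 0.6118 -0.1314  0.0885]
t 10.47 pos [ 0.4412 -0.1787  0.0664] shift [-0.02 -0.05 -0.18] turn [ 0.05 -0.01 -0.04] F [-5.4 -1.1  9.3] w 0.0006 4.248962067067623
```

```bash
python3 -m crank '{"steps":[[[0,0,-0.1],[0,0,0]],[[0,0,-0.1],[0,0,0]],[[0,0,-0.05],[0,0,0]],[[0,0,0],[0,0,0]],[[0,0,0],[0,0,0]]]}'; python3 sl.py | tail -2
```

```text
time: 10.88
ee_pos: [0.4411, -0.1787, 0.0613]
eef_rot: [-0.017, 1.0, -0.002, -0.001]
ft_force: [-12.0, -0.4, 23.8]
width: 0.0007
grip_force: 11.3
yel 33 [ 0.612  -0.132   0.0897]
t 10.93 pos [ 0.4411 -0.1787  0.0613] shift [-0.02 -0.05  0.03] turn [ 0.04 -0.01 -0.04] F [-10.8   0.7  23.5] w 0.0002 11.2461818754673
```

```bash
python3 -m crank '{"steps":[[[-0.05,0,0],[0,0,0]],[[0,0,0],[0,0,0]],[[0,0,0],[0,0,0]],[[0,0,0],[0,0,0]],[[0,0,0],[0,0,0]],[[0,0,0],[0,0,0]]]}'; python3 - <<'E'
import runpy; runpy.run_path('sad.py')
from h import *
c=grab("side"); cv2.imwrite("pics/s5.png",cv2.resize(c['pixels'][150:290,230:440],None,fx=3.6,fy=3.6,interpolation=cv2.INTER_CUBIC))
E
```

```text
time: 11.43
ee_pos: [0.441, -0.1787, 0.0616]
eef_rot: [-0.017, 1.0, -0.002, 0.001]
ft_force: [-6.8, -0.3, 19.9]
width: 0.0009
grip_force: 9.6
plate z 0.0093 [ 0.5328 -0.1356] [0.218  0.1294] 2.0778
saddle n 26 [ 0.6058 -0.1384  0.0491] [ 0.5846 -0.1485  0.0459] [ 0.6238 -0.1287  0.0529]
circle [array([ 0.6042, -0.1378]), np.float64(0.0203)]
yel 33 [ 0.6118 -0.1328  0.0904]
t 11.48 pos [ 0.441  -0.1787  0.0616] shift [ 2.13  3.   -0.9 ] turn [-0.12  5.01 -0.05] F [-6.8  0.2 19.6] w 0.0003 9.619170427322388
```

View pics/s5.png

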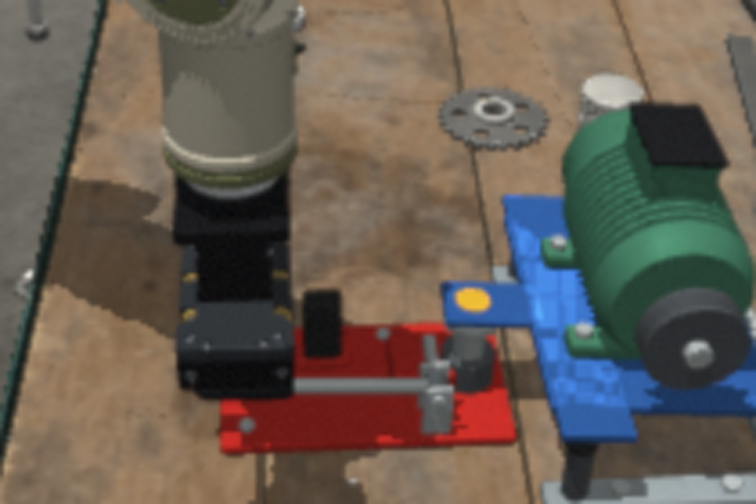

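The handle is level on its stop and the plate's tongue is raised on the saddle (mark at crop (473,299)). The jack has not shifted and is flat, and the push holds at about 20 N.

```bash
python3 -c "
from h import *
print(ticket.close_job())"
```

```text
the job is handed in; nothing more can be done
None
```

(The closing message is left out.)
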